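# Line up the graduated stoneware cups beside the tile case

## Task

Set out the four stoneware cups on the cypress shelf in order of height, one standing upright in the middle of each dark display board: the tallest on the board next to the acrylic case, then stepping down to the smallest at the other end of the row. Do not let a cup fall over, do not bump the case or its raised lid, and leave the measuring spoon where it lies.

Things in the scene. Friction and masses are not known exactly. Their poses are not given: they have to be found in the camera images.
- cup80: tallest of four straight-sided grey-brown stoneware cups, open at the top: 80 mm high, 56 mm outside diameter (straight from 12 mm above its foot up to the rim), walls 4 mm; rigid, 120 to 188 g. Loose, standing upright on the bench at the start. Origin: centre of its underside; z up through the mouth.
- cup66: second tallest of four straight-sided grey-brown stoneware cups, open at the top: 66 mm high, 52 mm outside diameter (straight from 12 mm above its foot up to the rim), walls 4 mm; rigid, 92 to 144 g. Loose, standing upright on the bench at the start. Origin: centre of its underside; z up through the mouth.
- cup52: third tallest of four straight-sided grey-brown stoneware cups, open at the top: 52 mm high, 48 mm outside diameter (straight from 12 mm above its foot up to the rim), walls 4 mm; rigid, 68 to 106 g. Loose, standing upright on the bench at the start. Origin: centre of its underside; z up through the mouth.
- cup38: smallest of four straight-sided grey-brown stoneware cups, open at the top: 38 mm high, 44 mm outside diameter (straight from 12 mm above its foot up to the rim), walls 4 mm; rigid, 48 to 75 g. Loose, standing upright on the bench at the start. Origin: centre of its underside; z up through the mouth.
- board1: first from the left (+y end of the row as the robot sees it) of four alike dark wooden display boards in a row on the low cypress shelf: 72 x 72 mm, 6 mm thick, fixed; its upper face is 51 mm above the bench. Neighbouring boards are about 85 mm apart, centre to centre. Origin: centre of its underside; x across the shelf (away from the robot), y along the row to the left.
- board2: second from the left of four alike dark wooden display boards in a row on the low cypress shelf: 72 x 72 mm, 6 mm thick, fixed; its upper face is 51 mm above the bench. Neighbouring boards are about 85 mm apart, centre to centre. Origin: centre of its underside; x across the shelf (away from the robot), y along the row to the left.
- board3: third from the left of four alike dark wooden display boards in a row on the low cypress shelf: 72 x 72 mm, 6 mm thick, fixed; its upper face is 51 mm above the bench. Neighbouring boards are about 85 mm apart, centre to centre. Origin: centre of its underside; x across the shelf (away from the robot), y along the row to the left.
- board4: fourth from the left (-y end of the row) of four alike dark wooden display boards in a row on the low cypress shelf: 72 x 72 mm, 6 mm thick, fixed; its upper face is 51 mm above the bench. Neighbouring boards are about 85 mm apart, centre to centre. Origin: centre of its underside; x across the shelf (away from the robot), y along the row to the left.
- case: Clear acrylic case, lid raised, two green tiles inside, fixed on the shelf at one end of the row of boards, left or right (a closed pale wooden gift box, 55 mm high, is at the other end). 110 across the shelf x 120 x 50 mm high; the lid stands up at the far side, to 0.22 m above the bench. Its side is about 75 mm from the nearest board's centre. Origin: centre of its underside, 45 mm above the bench.
- spoon: Bystander: stainless measuring spoon, 110 mm long, 14 mm high, flat handle, bowl 36 mm across at its +x end, lying loose on the bench among the cups. Origin under the middle of its length.
Mind the look-alikes: they are no part of the job. What is shaped like the cup38 but orange or yellow is not meant.

How it is judged:
By the outcome, as a careful person would: the job done as asked, in the order asked, and still so for the second after the job is handed in, with the robot touching nothing.
It also fails if it takes over 104 s, if anything falls off the work surface, if the arm or the gripper's body presses on something with over 40 N, if the wrist force passes 120 N, or if a joint passes its speed limit or range.

## Robot

A 7-joint arm with a two-finger parallel gripper is mounted at the origin on the work surface. World frame = base frame: x ahead of the robot, y to its left, z up, the work surface at z = 0. Lengths are in m, angles in degrees, forces in N, time in s.
With the tool pointing down it reaches from about 0.425 to 0.875 m from the base axis. Payload 4.7 kg.
Tool frame: the origin (TCP) lies at the very end of the fingers, on their centre line; the grasp point (between the pads) lies 19 mm behind it; z points along the fingers, y is the line along which they close (so a half turn about z gives the same grasp; the last joint's range is limited). The gripper opens to 87 mm and grips with 3 to 60 N. Pads are 19 mm wide; open, the fingers measure 117 mm over their backs; the gripper's body (75 mm by 190 mm) begins 51 mm behind the grasp point.
Start: joints at [75.235, 18.392, -4.016, 83.108, 1.295, 78.541, -3.26], TCP at [0.174, -0.626, 0.223] pointing down, gripper open.
Joint ranges: [-163.93, 163.93], [-17.29, 119.83], [-79.2, 71.16], [3.27, 140.29], [-89.18, 269.18], [5.43, 117.66], [-154.24, 154.24]. Speed limits (degrees/s): [147.25, 147.25, 180, 180, 180, 180, 180].

## Interface

Orientations are given as [roll, pitch, yaw] about the fixed x, y, z axes, in that order (R = Rz(yaw) Ry(pitch) Rx(roll)).
In Python, from cell import get_obs, read_camera, sign_off, silhouettes gives the robot as it stands.
- The arm moves only by the tool play_rows, never from a script. Its argument "steps" is a list that holds one entry, the list of rows, each a list of 7 numbers: the shift along the tool's x, y, z in m, then the turn, a rotation vector about the tool's x, y, z in rad, then the finger opening in m, from 0 to 0.087. A call has 1 to 12 rows; each row shifts and turns the commanded pose from where the row before left it, along the tool's axes as they then stand; what a row does not reach is not made up. A row lasts 1/10 s, in which the tool goes at most 50 mm and 8.59 degrees, less where a joint would pass 70% of its speed; a pose out of reach is approached as far as the arm can. A call is refused whole if a number of a shift passes 0.05 or a number of a turn 0.15, either way. A call with a gripper value outside its range is refused whole. The fingers move at their own pace and stop on an object; "force" is the grip in N (left out, the last holds). Time passes only in rows, so rows that do not move let the fingers close. It gives the time, the measured TCP pose, the force, the opening and the grip force at its end, in the units of the state.
- get_obs(): the state, without advancing time (a new reading comes with each control period).
- read_camera(name): name is "scene" or "top" or "wrist"; returns a dict with "frame" (400x640x3 uint8, red, green, blue), "intrinsics" (3x3 intrinsics, pixels), "view" (4x4, takes a point from world to camera coordinates). Camera axes: x right, y up, looking along -z (the intrinsics and any distortion apply to the point x, -y, -z); pixel columns grow to the right and rows downward; lengths in m; the calibration is good to about 2 mm. A picture is of the moment at which its call begins. There is no depth.
- sign_off(): hands the job in; it is judged then, once.
Trained networks look in the newest picture that a camera, given by its name, has taken for a name from the list of things; names that differ only in an ending like _2 or _b are one class to them, and where a whole thing is asked for, a point or a joint stands for the part that bears it (a point fixed in the world has none). Each returns a list of dicts, best first, with "p" (0 to 1); they miss things now and then, are a little off and sometimes report something else, mostly with a low value. They report only what shows in the picture. A call takes as long as a camera call. They do not tell look-alikes from the thing itself.
- silhouettes(camera, name): "pixels" (400x640 bool, what is visible of it) and "extent" ([left, top, right, bottom] in pixels, round what is visible of it).
The state is a dict: "time_s": time; "qpos": joint angles; "joint_velocities": joint speeds; "effort": joint torques, N m; "tool_pos": TCP position; "tool_rot": TCP orientation; "force": force on the tool from outside, world axes, zero at the start; "wrist_torque": the same for the moment, N m; "grip_width": finger opening in m; "grasp_force": force on a finger pad.
Only numpy, scipy, OpenCV 4.12 (cv2) and the standard library are available. Lean on these libraries where they do the work, as an engineer would, in place of code of your own. Each camera call takes 0.05 s, during which the arm holds its last target. There are 200 camera calls.

## Working session

There is one attempt and no reset: what is moved stays moved. The work goes in short steps, Python scripts to look and compute and a tool call to move; the robot and the scene stay as the last step left them, time stands still between calls to the robot, and variables do not carry over. Pictures are saved under pics/ and viewed, at most 14 in all, crops included, and the job is handed in when it is done.

Besides the shell and the picture viewer there is one more tool, called after ">>>" as a command line: name --argument value ..., lists and objects as JSON in quotes. play_rows: Moves the arm, as the interface text tells. Its arguments: {"type":"object","properties":{"steps":{"type":"array","items":{"type":"array","items":{"type":"array","items":{"type":"number"}}}},"force":{"type":"number"}},"required":["steps"]}

```bash
mkdir -p pics; ls
python3 - <<'E'
from cell import *
import cv2
for n in ("scene","top"):
    r=read_camera(n); cv2.imwrite(f"pics/{n}0.png",r["frame"][:,:,::-1])
    print(n,r["intrinsics"].round(1).tolist(),r["view"].round(4).tolist(),[k for k in r])
o=get_obs();print({k:o[k] for k in("time_s","tool_pos","tool_rot","grip_width","force")})
E
```

```text
pics
scene [[475.5, 0.0, 316.6], [0.0, 475.5, 203.6], [0.0, 0.0, 1.0]] [[-0.4977, 0.8673, -0.0014, 0.2315], [-0.5812, -0.3323, 0.7428, 0.2579], [0.6438, 0.3705, 0.6695, -1.3032], [0.0, 0.0, 0.0, 1.0]] ['frame', 'intrinsics', 'view']
top [[453.2, 0.0, 317.7], [0.0, 453.2, 193.6], [0.0, 0.0, 1.0]] [[0.0097, -0.9999, 0.0131, -0.0014], [0.9935, 0.0111, 0.113, -0.5394], [-0.1131, 0.0119, 0.9935, -0.9336], [0.0, 0.0, 0.0, 1.0]] ['frame', 'intrinsics', 'view']
{'time_s': 0.1, 'tool_pos': array([ 0.17431643, -0.62564926,  0.22154817]), 'tool_rot': array([-1.79897503e+02,  6.89766246e-03,  1.55750451e+01]), 'grip_width': 0.08663899367833369, 'force': array([-0.83038567, -0.6478018 ,  0.75411558])}
```

View pics/scene0.png

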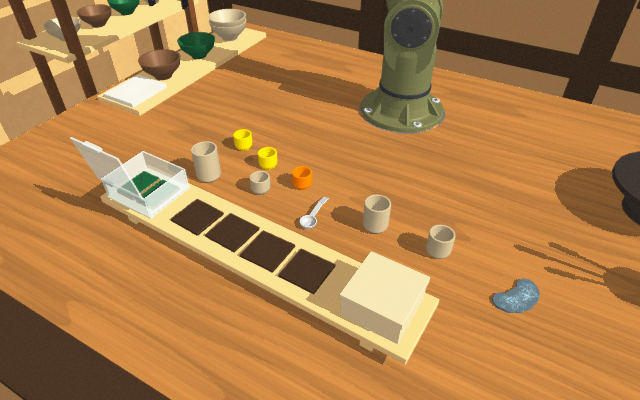

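View pics/top0.png

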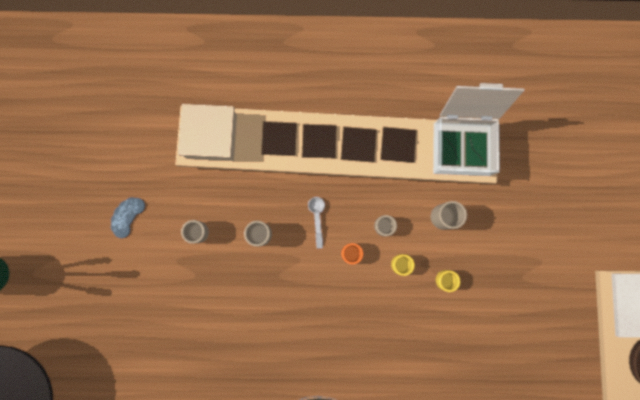

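Scene: grey-brown cups in the top picture are at (193,232), (257,234), (386,226) and (450,215). The look-alikes are orange (352,254) and yellow (403,265), (448,281). The case is at the right (-y) end, next to board4. By size, (450,215) is cup80, (257,234) cup66, (193,232) cup52 and (386,226) cup38. Next I measure them.

```bash
cat > h.py <<'E'
import numpy as np, cv2
from scipy.optimize import least_squares
from cell import *
def cam(n):
    r=read_camera(n); return r["intrinsics"],r["view"],r["frame"]
def proj(K,V,P):
    P=np.atleast_2d(P); c=P@V[:3,:3].T+V[:3,3]; q=np.c_[c[:,0],-c[:,1],-c[:,2]]@K.T
    return q[:,:2]/q[:,2:]
def ray(K,V,uv,z):
    d=np.linalg.inv(K)@[uv[0],uv[1],1]; d=V[:3,:3].T@[d[0],-d[1],-d[2]]; o=-V[:3,:3].T@V[:3,3]
    return o+d*(z-o[2])/d[2]
t=np.linspace(0,2*np.pi,72)
C={"cup80":(.08,.028),"cup66":(.066,.026),"cup52":(.052,.024),"cup38":(.038,.022)}
def cyl(x,y,z,n):
    h,r=C[n]; return np.vstack([np.c_[x+k*np.cos(t),y+k*np.sin(t),0*t+z+q] for q,k in((.012,r),(h,r),(0,r-.004))])
def box(p): return np.r_[p.min(0),p.max(0)]
def fit(n,obs,z,x0):
    f=lambda v:np.concatenate([box(proj(K,V,cyl(v[0],v[1],z,n)))-b for K,V,b in obs])
    s=least_squares(f,x0,loss="soft_l1"); return s.x,s.fun
E
python3 - <<'E'
from h import *
cs={n:cam(n) for n in("scene","top")}
for n in C:
    for c in cs:
        K,V,F=cs[c]
        for d in silhouettes(c,n)[:7]:
            e=np.array(d["extent"],float)+[0,0,1,1]; m=d["pixels"]
            v,res=fit(n,[(K,V,e)],0,ray(K,V,((e[0]+e[2])/2,(e[1]+e[3])/2),.03)[:2])
            print(n,c,round(d["p"],2),e.astype(int),v.round(4),"res",res.round(1),F[m].mean(0).astype(int))
for b in("board1","board2","board3","board4","case","spoon"):
    for c in cs:
        K,V,F=cs[c]
        for d in silhouettes(c,b)[:5]:
            ys,xs=np.nonzero(d["pixels"]); z={"s":.005,"c":.07}.get(b[0],.051)
            (u,w),_,a=cv2.minAreaRect(np.c_[xs,ys].astype(np.float32))
            M=cv2.moments(d["pixels"].astype(np.uint8)); g=(M["m10"]/M["m00"],M["m01"]/M["m00"])
            print(b,c,round(d["p"],2),d["extent"],len(xs),ray(K,V,g,z).round(4))
E
```

```text
cup80 scene 0.93 [425 224 457 264] [0.4655 0.2623] res [-3.7 -8.7  2.2  1.5] [169 151 118]
cup80 scene 0.91 [292 166 312 190] [ 0.4092 -0.0648] res [ -2.3 -17.9   3.5   1.6] [232 123   0]
cup80 scene 0.9 [260 149 278 171] [ 0.387  -0.1648] res [ -2.8 -18.5   5.5   1.6] [233 209   1]
cup80 scene 0.81 [191 141 223 183] [ 0.4909 -0.2631] res [ 0.5 -0.6 -0.6  0.6] [193 171 133]
cup80 scene 0.74 [232 129 254 151] [ 0.3566 -0.2637] res [ -1.9 -15.9   2.4   1.5] [233 209   2]
cup80 scene 0.72 [364 194 392 235] [0.4544 0.1324] res [-1.9 -5.1  1.5  1.5] [177 158 123]
cup80 scene 0.69 [249 171 271 192] [ 0.4586 -0.14  ] res [ -2.5 -22.    4.2   1.6] [189 168 131]
cup80 top 0.93 [388 254 414 275] [ 0.3955 -0.1655] res [-5.6 -5.5  2.3  2. ] [197 167  69]
cup80 top 0.85 [180 218 212 242] [0.4563 0.2517] res [-1.6 -1.8  2.3  2.4] [128 113  97]
cup80 top 0.85 [435 269 461 293] [ 0.3627 -0.2597] res [-8.1 -4.   2.4  1.9] [195 164  68]
cup80 top 0.84 [342 241 362 265] [ 0.4145 -0.0631] res [-6.7 -2.4  2.4  2.1] [192 104  53]
cup80 top 0.79 [429 202 467 230] [ 0.4914 -0.2679] res [ 0.5 -0.4 -0.5  0.5]
[... 5507 characters left out ...]
, 270.9] 1245 [0.6499 0.0055 0.051 ]
board4 scene 0.7 [279.0, 249.9, 335.3, 294.8] 1440 [0.655  0.0893 0.051 ]
board4 top 0.94 [261.2, 119.0, 298.7, 153.9] 1197 [0.6543 0.0876 0.051 ]
board4 top 0.77 [301.1, 122.9, 331.7, 158.8] 1139 [0.6497 0.004  0.051 ]
board4 top 0.67 [377.3, 128.9, 414.8, 162.6] 1106 [ 0.6438 -0.165   0.051 ]
case scene 0.83 [71.5, 136.4, 189.9, 219.4] 4639 [ 0.6325 -0.3295  0.07  ]
case top 0.61 [433.1, 78.7, 523.8, 176.4] 5918 [ 0.6725 -0.3129  0.07  ]
spoon scene 0.62 [301.1, 198.3, 328.6, 227.5] 263 [0.4918 0.0024 0.005 ]
spoon scene 0.62 [247.7, 174.6, 272.0, 191.6] 417 [ 0.4542 -0.1533  0.005 ]
spoon top 0.81 [309.5, 198.5, 323.7, 246.7] 397 [0.4904 0.0057 0.005 ]
```

Run:
```python
from h import *
Kw,Vw,W=cam("wrist"); _,_,S=cam("scene")
a=cv2.resize(S[120:270,180:470],(800,414),interpolation=cv2.INTER_CUBIC)
b=cv2.resize(W,(298,186)); b=np.hstack([b,np.zeros((186,502,3),np.uint8)])
cv2.imwrite("pics/c1.png",np.vstack([a,b])[:,:,::-1]); print(Kw.round(1).tolist(),Vw.round(3).tolist())
```

```text
[[298.5, 0.0, 314.8], [0.0, 298.5, 200.6], [0.0, 0.0, 1.0]] [[0.267, -0.964, 0.0, -0.651], [0.935, 0.26, -0.242, 0.028], [0.233, 0.065, 0.97, -0.391], [0.0, 0.0, 0.0, 1.0]]
```

View pics/c1.png

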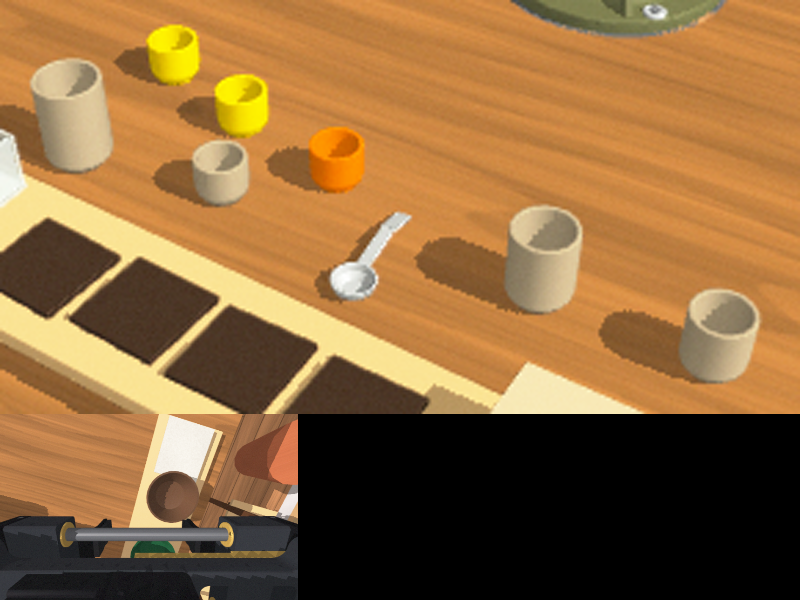

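The crop shows grey cup80 (72,115), grey cup38 (220,172), cup66 (543,258) and cup52 (718,335). The yellow and orange look-alikes are clearly distinct. The gripper is above bowls, so I lift first, then turn to yaw 90.

>>> play_rows --steps '[[[0,0,-0.04,0,0,0,0.087],[0,0,-0.04,0,0,0,0.087],[0,0,0,0,0,-0.1443,0.087],[0,0,0,0,0,-0.1443,0.087],[0,0,0,0,0,-0.1443,0.087],[0,0,0,0,0,-0.1443,0.087],[0,0,0,0,0,-0.1443,0.087],[0,0,0,0,0,-0.1443,0.087],[0,0,0,0,0,-0.1443,0.087],[0,0,0,0,0,-0.1443,0.087],[0,0,0,0,0,-0.1443,0.087]]]'

```text
time_s: 2.4
tool_pos: [0.1745, -0.6262, 0.3026]
tool_rot: [-180.0, 0.0, 90.3]
force: [-0.1, -0.4, -0.2]
grip_width: 0.087
grasp_force: 0.0
```

Run:
```python
from h import *
# centroid-of-mask fit, both cameras jointly (filled model hull centroid vs mask centroid)
G={"cup80":(.491,-.266),"cup66":(.452,.129),"cup52":(.459,.261),"cup38":(.469,-.141)}
cs={n:cam(n) for n in("scene","top")}
def cen(p):
    M=cv2.moments(cv2.convexHull(p.astype(np.float32))); return np.array([M["m10"],M["m01"]])/M["m00"]
for n,g in G.items():
    per={}
    for c,(K,V,F) in cs.items():
        best=[];p0=cen(proj(K,V,cyl(*g,0,n)))
        for d in silhouettes(c,n):
            ys,xs=np.nonzero(d["pixels"]); m=cen(np.c_[xs,ys]+.5)   # hull fills
            if np.linalg.norm(m-p0)<15: best.append(m)
        if best:
            m=best[0]; per[c]=(K,V,m)
            s=least_squares(lambda v:cen(proj(K,V,cyl(v[0],v[1],0,n)))-m,g,diff_step=1e-3).x
            print(n,c,s.round(4))
    s=least_squares(lambda v:np.concatenate([cen(proj(K,V,cyl(v[0],v[1],0,n)))-m for K,V,m in per.values()]),g,diff_step=1e-3)
    print(n,"both",s.x.round(4),s.fun.round(2))
K,V,F=cs["top"]
for x,y,z in[(.65,-.3,.095)]: print(proj(K,V,(x,y,z)))
for uv in[(435,173),(498,175),(435,125)]: print("case",ray(K,V,uv,.095).round(3))
```

```text
cup80 scene [ 0.4913 -0.2672]
cup80 top [ 0.4939 -0.2685]
cup80 both [ 0.4928 -0.2677] [-0.6   0.28 -0.37  0.51]
cup66 scene [0.4492 0.1278]
cup66 top [0.4526 0.1271]
cup66 both [0.4513 0.1277] [-0.51  0.6  -0.28  0.59]
cup52 scene [0.4535 0.2622]
cup52 top [0.455  0.2602]
cup52 both [0.4544 0.2614] [-0.58  0.14 -0.57  0.29]
cup38 scene [ 0.4705 -0.1393]
cup38 top [ 0.4728 -0.14  ]
cup38 both [ 0.4719 -0.1394] [-0.43  0.33 -0.25  0.42]
[[469.07364953 137.30559744]]
case [ 0.576 -0.229  0.095]
case [ 0.574 -0.356  0.095]
case [ 0.675 -0.231  0.095]
```

>>> play_rows --steps '[[[0.0297,0.0267,0,0,0,0,0.087],[0.0297,0.0267,0,0,0,0,0.087],[0.0297,0.0267,0,0,0,0,0.087],[0.0297,0.0267,0,0,0,0,0.087],[0.0297,0.0267,0,0,0,0,0.087],[0.0297,0.0267,0,0,0,0,0.087],[0.0297,0.0267,0.023,0,0,0,0.087],[0.0297,0.0267,0.023,0,0,0,0.087],[0.0297,0.0267,0.023,0,0,0,0.087],[0.0297,0.0267,0.023,0,0,0,0.087],[0.0297,0.0267,0.023,0,0,0,0.087],[0.0297,0.0267,0.023,0,0,0.005,0.087]]]'

```text
time_s: 4.1
tool_pos: [0.4959, -0.2687, 0.164]
tool_rot: [180.0, 0.1, 89.6]
force: [0.3, -0.9, 0.2]
grip_width: 0.0865
grasp_force: 0.0
```

>>> play_rows --steps '[[[0,0,0,0,0,0,0.087],[0,0,0,0,0,0,0.087],[0,0,0,0,0,0,0.087]]]'

```text
time_s: 4.4
tool_pos: [0.4946, -0.2715, 0.1651]
tool_rot: [180.0, 0.1, 89.6]
force: [0.7, -0.5, 0.4]
grip_width: 0.087
grasp_force: 0.0
```

Run:
```python
from h import *
K,V,F=cam("wrist"); print(get_obs()["tool_pos"])
for s in ("cup80","cup66"):
    n="cup80" if s=="cup80" else s
g=(.4928,-.2677)
for q in (.08,.012):
    P=np.c_[g[0]+.028*np.cos(t),g[1]+.028*np.sin(t),0*t+q]
    F=np.ascontiguousarray(F); cv2.polylines(F,[proj(K,V,P).round().astype(int)],True,(255,0,0),1)
cv2.imwrite("pics/w1.png",F[:,:,::-1])
```

```text
[ 0.4944643  -0.27174733  0.16529942]
```

View pics/w1.png

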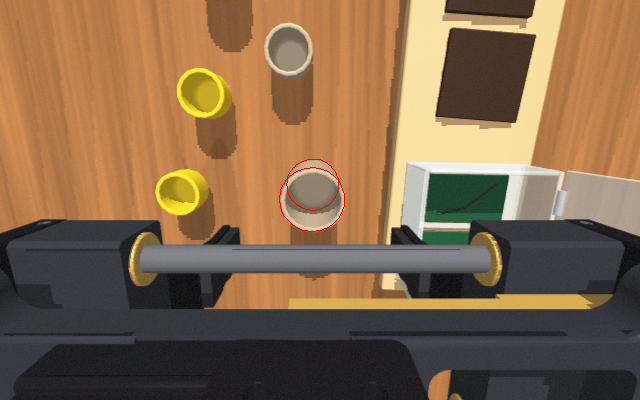

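Wrist picture: the predicted cup80 outline (rim centre 313,197) matches the cup to within a couple of pixels. Next I descend and grip.

>>> play_rows --steps '[[[0.004,-0.002,0.02,0,0,0,0.087],[0,0,0.03,0,0,0,0.087],[0,0,0.03,0,0,0,0.087],[0,0,0.03,0,0,0,0.087],[0,0,0.01,0,0,0,0.087],[0,0,0,0,0,0,0.087],[0,0,0,0,0,0,0.05],[0,0,0,0,0,0,0.05],[0,0,0,0,0,0,0.05],[0,0,0,0,0,0,0.05],[0,0,0,0,0,0,0.05],[0,0,0,0,0,0,0.05]]]' --force 15

```text
time_s: 5.65
tool_pos: [0.4932, -0.2661, 0.0451]
tool_rot: [180.0, 0.0, 89.7]
force: [-1.2, -0.3, 3.6]
grip_width: 0.0563
grasp_force: 15.0
```

>>> play_rows --steps '[[[0,0,-0.02,0,0,0,0.05],[0,0,-0.04,0,0,0,0.05],[0,0,-0.04,0,0,0,0.05],[0.034,0,-0.01,0,0,0,0.05],[0.034,0,0,0,0,0,0.05],[0.034,0,0,0,0,0,0.05],[0,0.03,0,0,0,0,0.05],[0,0.04,0,0,0,0,0.05],[0,0.04,0,0,0,0,0.05],[0,0.03,0,0,0,0,0.05],[0,0.011,0,0,0,0,0.05],[0,0,0,0,0,0,0.05]]]'

```text
time_s: 6.85
tool_pos: [0.6449, -0.1638, 0.1533]
tool_rot: [-179.9, -0.1, 89.8]
force: [0.8, 0.9, -1.4]
grip_width: 0.0561
grasp_force: 15.0
```

>>> play_rows --steps '[[[0,0,0,0,0,0,0.05],[0,0,0,0,0,0,0.05]]]'

```text
time_s: 7.05
tool_pos: [0.6432, -0.165, 0.1545]
tool_rot: [-179.9, 0.0, 89.7]
force: [-0.4, -0.6, -2.0]
grip_width: 0.0564
grasp_force: 15.0
```

Run:
```python
from h import *
K,V,F=cam("scene"); o=get_obs(); print(o["tool_pos"],o["tool_rot"],o["grip_width"],o["force"])
K2,V2,F2=cam("top")
im=np.vstack([cv2.resize(F[80:260,60:360],(500,300)),cv2.resize(F2[60:240,230:530],(500,300))])
cv2.imwrite("pics/p1.png",im[:,:,::-1])
```

```text
[ 0.64336773 -0.16515911  0.15478068] [-1.79961838e+02  5.37175215e-02  8.96576075e+01] 0.05602788984897561 [-0.62427638 -0.27202929 -1.94554376]
```

View pics/p1.png

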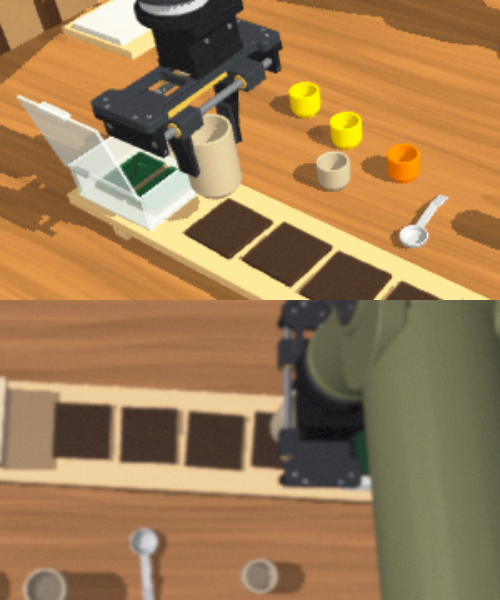

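Cup80 is held upright above board4, in front of and clear of the case. Lowering it now.

>>> play_rows --steps '[[[0.001,0.001,0.02,0,0,0,0.05],[0,0,0.02,0,0,0,0.05],[0,0,0.01,0,0,0,0.05],[0,0,0.005,0,0,0,0.05],[0,0,0.003,0,0,0,0.05],[0,0,0,0,0,0,0.05],[0,0,0,0,0,0,0.05]]]'

```text
time_s: 7.85
tool_pos: [0.6461, -0.1638, 0.0974]
tool_rot: [179.9, 0.0, 89.7]
force: [-0.2, 0.2, -1.4]
grip_width: 0.0564
grasp_force: 15.0
```

>>> play_rows --steps '[[[0,-0.001,0.001,0,0,0,0.05],[0,0,0.001,0,0,0,0.05],[0,0,0,0,0,0,0.05]]]'

```text
time_s: 8.15
tool_pos: [0.645, -0.1637, 0.0961]
tool_rot: [179.9, 0.0, 89.7]
force: [-1.9, 0.7, 5.4]
grip_width: 0.0564
grasp_force: 15.0
```

>>> play_rows --steps '[[[0,0,0,0,0,0,0.087],[0,0,0,0,0,0,0.087],[0,0,0,0,0,0,0.087],[0,0,-0.01,0,0,0,0.087],[0,0,-0.03,0,0,0,0.087],[0,0,-0.04,0,0,0,0.087],[0,0,-0.03,0,0,0,0.087],[0.005,-0.033,0,0,0,0,0.064],[0.005,-0.04,0,0,0,0,0.064],[0.005,-0.04,0,0,0,0,0.064],[0.005,-0.04,0,0,0,0,0.064],[0.0047,-0.02,0.02,0,0,0,0.064]]]'

```text
time_s: 9.35
tool_pos: [0.4709, -0.1385, 0.187]
tool_rot: [179.8, 0.2, 89.6]
force: [-0.2, 0.0, -0.2]
grip_width: 0.065
grasp_force: 0.0
```

>>> play_rows --steps '[[[0,0,0.04,0,0,0,0.064],[0,0,0.04,0,0,0,0.064],[0,0,0.02,0,0,0,0.064],[0,0,0,0,0,0,0.064],[0,0,0,0,0,0,0.064]]]'

```text
time_s: 9.85
tool_pos: [0.4724, -0.1379, 0.0855]
tool_rot: [179.9, 0.0, 89.7]
force: [0.3, -0.3, 0.4]
grip_width: 0.0644
grasp_force: 0.0
```

```bash
cat > w.py <<'E'
from h import *
import sys
n,gx,gy,out=sys.argv[1],float(sys.argv[2]),float(sys.argv[3]),sys.argv[4]
K,V,F=cam("wrist"); F=np.ascontiguousarray(F); o=get_obs(); print(o["tool_pos"],o["tool_rot"][2],o["grip_width"])
h,r=C[n]
for q in (h,.012):
    cv2.polylines(F,[proj(K,V,np.c_[gx+r*np.cos(t),gy+r*np.sin(t),0*t+q]).round().astype(int)],True,(255,0,0),1)
T,_=cam("top")[2],0
cv2.imwrite(out,np.vstack([cv2.resize(F,(480,300)),cv2.resize(T,(480,300))])[:,:,::-1])
E
python3 w.py cup38 .4719 -.1394 pics/w2.png
```

```text
[ 0.47301429 -0.13820344  0.08616116] 89.71346456303317 0.06400040941979834
```

View pics/w2.png

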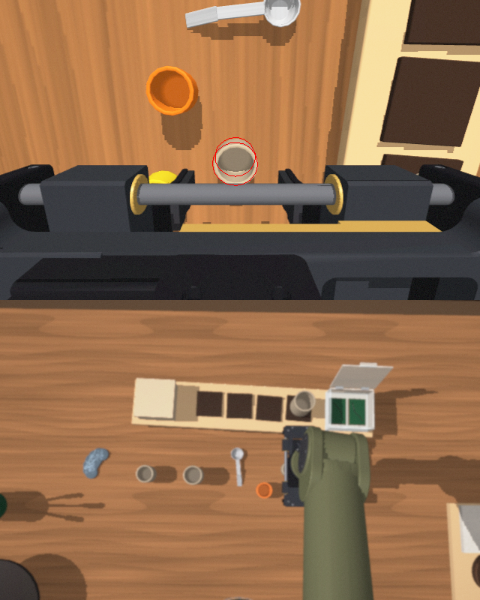

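Wrist picture: grey cup38 at (236,160) is about 2 mm nearer than predicted, and the yellow cup at (163,178) is clear of the left finger. The top picture shows cup80 on board4. Descending.

>>> play_rows --steps '[[[-0.002,-0.001,0.02,0,0,0,0.064],[0,0,0.03,0,0,0,0.064],[0,0,0.02,0,0,0,0.064],[0,0,0.008,0,0,0,0.064],[0,0,0,0,0,0,0.064],[0,0,0,0,0,0,0.038],[0,0,0,0,0,0,0.038],[0,0,0,0,0,0,0.038],[0,0,0,0,0,0,0.038],[0,0,0,0,0,0,0.038]]]' --force 10

```text
time_s: 10.95
tool_pos: [0.4714, -0.1404, 0.0074]
tool_rot: [179.9, 0.1, 89.7]
force: [0.1, -0.3, 5.3]
grip_width: 0.044
grasp_force: 10.0
```

>>> play_rows --steps '[[[0,0,-0.02,0,0,0,0.038],[0,0,-0.04,0,0,0,0.038],[0,0,-0.04,0,0,0,0.038],[0,0,-0.03,0,0,0,0.038],[0.036,0.01,0,0,0,0,0.038],[0.04,0.02,0,0,0,0,0.038],[0.04,0.026,0,0,0,0,0.038],[0.04,0.026,0,0,0,0,0.038],[0.03,0.035,0,0,0,0,0.038],[0.03,0.035,0,0,0,0,0.038],[0.014,0.03,0,0,0,0,0.038],[0,0,0,0,0,0,0.038]]]'

```text
time_s: 12.15
tool_pos: [0.6558, 0.0926, 0.1351]
tool_rot: [-180.0, -0.2, 89.9]
force: [-1.0, -0.3, -1.0]
grip_width: 0.0443
grasp_force: 10.0
```

>>> play_rows --steps '[[[0,0,0.02,0,0,0,0.038],[0,0,0.03,0,0,0,0.038],[0,0,0.015,0,0,0,0.038],[0,0,0,0,0,0,0.038],[0,0,0,0,0,0,0.038]]]'

```text
time_s: 12.65
tool_pos: [0.6539, 0.0887, 0.072]
tool_rot: [180.0, 0.0, 89.7]
force: [0.5, -0.2, -0.8]
grip_width: 0.0439
grasp_force: 10.0
```

>>> play_rows --steps '[[[0,0,0.007,0,0,0,0.038],[0,0,0.004,0,0,0,0.038],[0,0,0.002,0,0,0,0.038],[0,0,0,0,0,0,0.038],[0,0,0,0,0,0,0.038]]]'

```text
time_s: 13.15
tool_pos: [0.654, 0.089, 0.0587]
tool_rot: [180.0, 0.0, 89.7]
force: [-0.6, 1.0, -1.4]
grip_width: 0.0438
grasp_force: 10.0
```

>>> play_rows --steps '[[[0,0,0.001,0,0,0,0.038],[0,0,0.001,0,0,0,0.038],[0,0,0,0,0,0,0.038]]]'

```text
time_s: 13.45
tool_pos: [0.6541, 0.0891, 0.0584]
tool_rot: [180.0, 0.0, 89.7]
force: [-4.5, -0.9, 10.1]
grip_width: 0.0445
grasp_force: 10.0
```

>>> play_rows --steps '[[[0,0,0,0,0,0,0.07],[0,0,0,0,0,0,0.07],[0,0,0,0,0,0,0.07],[0,0,-0.01,0,0,0,0.07],[0,0,-0.03,0,0,0,0.07],[0,0,-0.04,0,0,0,0.07],[0.007,-0.035,-0.02,0,0,0,0.087],[0.007,-0.04,0,0,0,0,0.087],[0.007,-0.04,0,0,0,0,0.087],[0.007,-0.04,0,0,0,0,0.087],[0.007,-0.035,0,0,0,0,0.087],[0.003,-0.013,0,0,0,0,0.087]]]'

```text
time_s: 14.65
tool_pos: [0.448, 0.129, 0.1566]
tool_rot: [-180.0, 0.2, 89.8]
force: [0.3, 0.1, 0.5]
grip_width: 0.0868
grasp_force: 0.0
```

>>> play_rows --steps '[[[0,0,0,0,0,0,0.087],[0,0,0,0,0,0,0.087],[0,0,0,0,0,0,0.087]]]'

```text
time_s: 14.95
tool_pos: [0.4523, 0.1279, 0.1569]
tool_rot: [180.0, -0.0, 89.7]
force: [0.4, 0.8, -0.2]
grip_width: 0.0871
grasp_force: 0.0
```

```bash
python3 w.py cup66 .4513 .1277 pics/w3.png
```

```text
[0.45211191 0.12792605 0.1567175 ] 89.65829381899154 0.08707870691719435
```

View pics/w3.png

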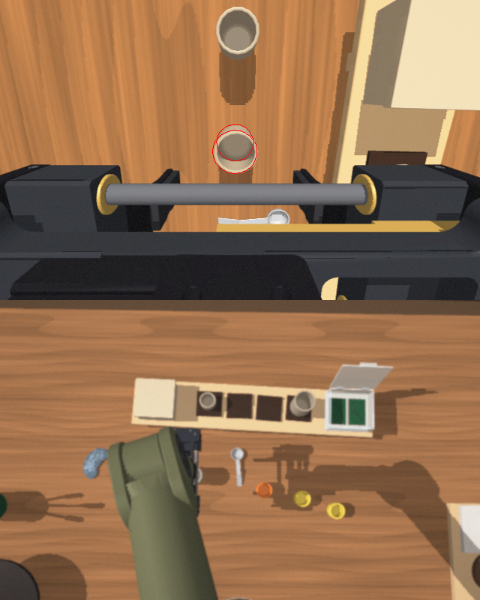

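Wrist picture: cup66 at (235,150) matches the predicted outline, and cup52 stands farther off at (238,30). The top picture shows cup38 on board1. Grip cup66.

>>> play_rows --steps '[[[-0.001,-0.001,0.027,0,0,0,0.087],[0,0,0.04,0,0,0,0.087],[0,0,0.04,0,0,0,0.087],[0,0,0.02,0,0,0,0.087],[0,0,0,0,0,0,0.087],[0,0,0,0,0,0,0.046],[0,0,0,0,0,0,0.046],[0,0,0,0,0,0,0.046],[0,0,0,0,0,0,0.046],[0,0,0,0,0,0,0.046],[0,0,0,0,0,0,0.046],[0,0,0,0,0,0,0.046]]]' --force 13

```text
time_s: 16.25
tool_pos: [0.4507, 0.1271, 0.0301]
tool_rot: [179.9, 0.0, 89.7]
force: [-0.2, -0.3, 3.3]
grip_width: 0.0507
grasp_force: 13.0
```

>>> play_rows --steps '[[[0,0,-0.02,0,0,0,0.046],[0,0,-0.04,0,0,0,0.046],[0,0,-0.04,0,0,0,0.046],[-0.03,0.01,-0.03,0,0,0,0.046],[-0.035,0.025,0,0,0,0,0.046],[-0.035,0.03,0,0,0,0,0.046],[-0.035,0.03,0,0,0,0,0.046],[-0.035,0.03,0,0,0,0,0.046],[-0.025,0.035,0,0,0,0,0.046],[-0.0115,0.037,0,0,0,0,0.046],[0,0,0,0,0,0,0.046],[0,0,0,0,0,0,0.046]]]'

```text
time_s: 17.45
tool_pos: [0.6454, -0.08, 0.1579]
tool_rot: [-179.8, -0.1, 89.7]
force: [0.4, 0.4, -2.0]
grip_width: 0.0508
grasp_force: 13.0
```

>>> play_rows --steps '[[[0,0,0.02,0,0,0,0.046],[0,0,0.03,0,0,0,0.046],[0,0,0.015,0,0,0,0.046],[0,0,0.007,0,0,0,0.046],[0,0,0,0,0,0,0.046],[0,0,0,0,0,0,0.046]]]'

```text
time_s: 18.05
tool_pos: [0.6466, -0.0802, 0.0888]
tool_rot: [179.9, 0.0, 89.7]
force: [-0.4, -0.3, -0.8]
grip_width: 0.0514
grasp_force: 13.0
```

Contact is expected at about 0.081.

>>> play_rows --steps '[[[0,0,0.004,0,0,0,0.046],[0,0,0.002,0,0,0,0.046],[0,0,0.001,0,0,0,0.046],[0,0,0.001,0,0,0,0.046],[0,0,0,0,0,0,0.046],[0,0,0,0,0,0,0.046]]]'

```text
time_s: 18.65
tool_pos: [0.6462, -0.0805, 0.0811]
tool_rot: [180.0, 0.0, 89.7]
force: [-3.3, -0.5, 5.8]
grip_width: 0.0513
grasp_force: 13.0
```

>>> play_rows --steps '[[[0,0,0,0,0,0,0.08],[0,0,0,0,0,0,0.08],[0,0,0,0,0,0,0.08],[0,0,-0.01,0,0,0,0.08],[0,0,-0.03,0,0,0,0.08],[0,0,-0.04,0,0,0,0.08],[0,-0.034,-0.01,0,0,0,0.08],[0.02,-0.04,0,0,0,0,0.08],[0.028,-0.04,0,0,0,0,0.08],[0.03,-0.03,0,0,0,0,0.08],[0.035,-0.03,0,0,0,0,0.08],[0.04,-0.02,0,0,0,0,0.08]]]'

```text
time_s: 19.85
tool_pos: [0.4511, 0.074, 0.1698]
tool_rot: [180.0, 0.1, 89.6]
force: [0.7, 0.9, 1.3]
grip_width: 0.0796
grasp_force: 0.0
```

>>> play_rows --steps '[[[0.04,0,0,0,0,0,0.08],[0.04,0,0,0,0,0,0.08],[0.04,0,0,0,0,0,0.08],[0.04,0,0,0,0,0,0.08],[0.028,0,0.03,0,0,0,0.08],[0,0,0.03,0,0,0,0.08],[0,0,0,0,0,0,0.08],[0,0,0,0,0,0,0.08]]]'

```text
time_s: 20.65
tool_pos: [0.4538, 0.2614, 0.11]
tool_rot: [-180.0, 0.0, 89.7]
force: [0.3, -1.2, 0.9]
grip_width: 0.0798
grasp_force: 0.0
```

```bash
python3 w.py cup52 .4544 .2614 pics/w4.png
```

```text
[0.45463505 0.26143576 0.11086126] 89.64788739379594 0.08010364900617792
```

View pics/w4.png

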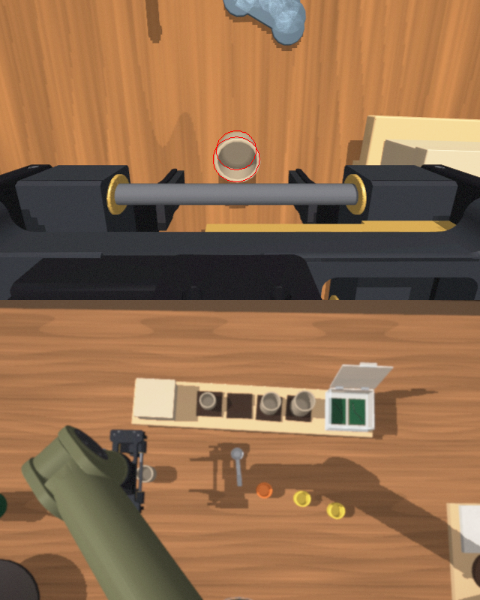

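Wrist picture: cup52 at (237,158), on its prediction. The top picture shows three cups placed and board2 free. Grip.

>>> play_rows --steps '[[[-0.001,0,0.024,0,0,0,0.08],[0,0,0.04,0,0,0,0.08],[0,0,0.02,0,0,0,0.08],[0,0,0.01,0,0,0,0.08],[0,0,0,0,0,0,0.08],[0,0,0,0,0,0,0.042],[0,0,0,0,0,0,0.042],[0,0,0,0,0,0,0.042],[0,0,0,0,0,0,0.042],[0,0,0,0,0,0,0.042],[0,0,0,0,0,0,0.042],[0,0,0,0,0,0,0.042]]]' --force 12

```text
time_s: 21.95
tool_pos: [0.4541, 0.2606, 0.0158]
tool_rot: [180.0, 0.0, 89.7]
force: [-0.6, -1.7, 2.6]
grip_width: 0.0467
grasp_force: 12.0
```

>>> play_rows --steps '[[[0,0,-0.02,0,0,0,0.042],[0,0,-0.04,0,0,0,0.042],[0,0,-0.04,0,0,0,0.042],[-0.02,0,-0.04,0,0,0,0.042],[-0.04,0,0,0,0,0,0.042],[-0.04,0.01,0,0,0,0,0.042],[-0.04,0.02,0,0,0,0,0.042],[-0.04,0.02,0,0,0,0,0.042],[-0.035,0.025,0,0,0,0,0.042],[-0.02,0.035,0,0,0,0,0.042],[-0.01,0.04,0,0,0,0,0.042],[-0.01,0.03,0,0,0,0,0.042]]]'

```text
time_s: 23.15
tool_pos: [0.634, 0.0028, 0.1543]
tool_rot: [-179.9, -0.0, 89.6]
force: [0.4, 0.1, -0.1]
grip_width: 0.0465
grasp_force: 12.0
```

>>> play_rows --steps '[[[0,0.0175,0,0,0,0,0.042],[0,0,0,0,0,0,0.042],[0,0,0.03,0,0,0,0.042],[0,0,0.03,0,0,0,0.042],[0,0,0.015,0,0,0,0.042],[0,0,0.007,0,0,0,0.042],[0,0,0,0,0,0,0.042],[0,0,0,0,0,0,0.042]]]'

```text
time_s: 23.95
tool_pos: [0.6507, 0.0048, 0.0749]
tool_rot: [179.9, 0.0, 89.7]
force: [0.2, 0.3, -0.5]
grip_width: 0.0468
grasp_force: 12.0
```

>>> play_rows --steps '[[[0,0,0.004,0,0,0,0.042],[0,0,0.002,0,0,0,0.042],[0,0,0.001,0,0,0,0.042],[0,0,0.001,0,0,0,0.042],[0,0,0,0,0,0,0.042],[0,0,0,0,0,0,0.042]]]'

```text
time_s: 24.55
tool_pos: [0.6501, 0.0044, 0.0668]
tool_rot: [180.0, 0.0, 89.7]
force: [-2.8, -0.9, 6.4]
grip_width: 0.0464
grasp_force: 12.0
```

Contact. Release, rise and retreat.

>>> play_rows --steps '[[[0,0,0,0,0,0,0.075],[0,0,0,0,0,0,0.075],[0,0,0,0,0,0,0.075],[0,0,-0.01,0,0,0,0.075],[0,0,-0.03,0,0,0,0.075],[0,0,-0.04,0,0,0,0.075],[0,0,-0.04,0,0,0,0.075],[0.02,-0.04,-0.01,0,0,0,0.075],[0.03,-0.04,0,0,0,0,0.075],[0.04,-0.03,0,0,0,0,0.075],[0.04,-0.03,0,0,0,0,0.075],[0.04,-0.03,0,0,0,0,0.075]]]'

```text
time_s: 25.75
tool_pos: [0.4796, 0.177, 0.1962]
tool_rot: [179.9, 0.0, 89.7]
force: [0.5, 0.4, 0.4]
grip_width: 0.0751
grasp_force: 0.0
```

>>> play_rows --steps '[[[0.04,0,0,0,0,0,0.075],[0.03,0,0,0,0,0,0.075],[0,0,0,0,0,0,0.075]]]'

```text
time_s: 26.05
tool_pos: [0.4795, 0.2511, 0.1968]
tool_rot: [179.9, -0.2, 90.2]
force: [-0.9, 0.3, 0.8]
grip_width: 0.0747
grasp_force: 0.0
```

Run:
```python
from h import *
B={"cup80":(.6443,-.164),"cup66":(.647,-.0802),"cup52":(.6503,.0045),"cup38":(.6547,.0885)}
cs={c:cam(c) for c in("scene","top")}
def cen(p):
    M=cv2.moments(cv2.convexHull(p.astype(np.float32))); return np.array([M["m10"],M["m01"]])/M["m00"]
for n,g in B.items():
  for c,(K,V,F) in cs.items():
    p0=cen(proj(K,V,cyl(*g,.051,n)))
    for d in silhouettes(c,n):
        ys,xs=np.nonzero(d["pixels"]); m=cen(np.c_[xs,ys]+.5)
        if np.linalg.norm(m-p0)<12:
            s=least_squares(lambda v:cen(proj(K,V,cyl(v[0],v[1],.051,n)))-m,g,diff_step=1e-3).x
            print(n,c,"offset mm",((s-g)*1000).round(1)); break
a=cv2.resize(cs["scene"][2][110:310,60:360],(480,320)); b=cv2.resize(cs["top"][2][70:270,150:510],(480,267))
cv2.imwrite("pics/end.png",np.vstack([a,b])[:,:,::-1])
```

```text
cup80 scene offset mm [-1.6 -1.3]
cup80 top offset mm [ 1.4 -2. ]
cup66 scene offset mm [-2.1  0.9]
cup66 top offset mm [0.7 0.1]
cup52 scene offset mm [-1.2  0.3]
cup52 top offset mm [-0.1 -0.7]
cup38 scene offset mm [-1.8  1.8]
cup38 top offset mm [-7.7 -3.5]
```

View pics/end.png

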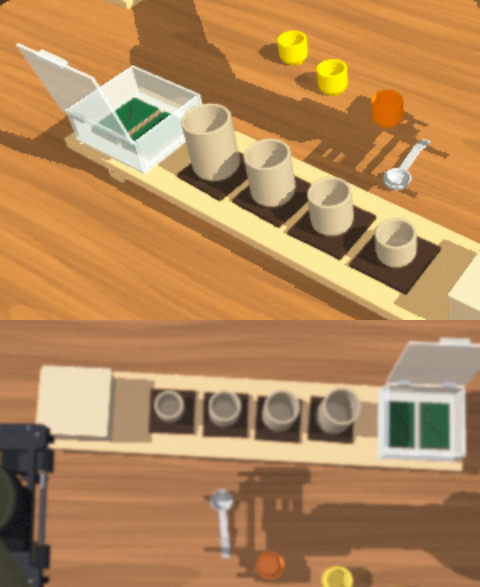

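All four cups stand upright and centred in descending order from the case (cup80 at 210,145 down to cup38 at 395,243 in the upper view). The spoon and case look untouched. Handing in.

```bash
python3 -c "
from cell import *
print(sign_off())"
```

```text
the job is handed in; nothing more can be done
None
```

The four cups stand upright on their boards in order of height, tallest next to the case, most measuring within about 2 mm of centre (one of cup38's two readings was 8 mm off); the spoon and case look untouched, and the job was handed in at about 26 s of the 104 s allowed.

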